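Slide a chip carrier along the rail into the test pocket

ROBOT

A 6-joint arm with a two-finger parallel gripper is mounted at the origin on the work surface. World frame = base frame: x ahead of the robot, y to its left, z up, the work surface at z = 0. Lengths are in mm, angles in rad, forces in N, time in s.
With the tool pointing down it reaches from about 350 to 875 mm from the base axis. Payload 4.2 kg.
Tool frame: the origin (TCP) lies on the mounting face of the last link; the fingertips stand 173 mm ahead of it and the grasp point (between the pads) lies 155 mm ahead of it; z points along the fingers, y is the direction in which the jaws open and shut (so a half turn about z gives the same grasp; the last joint's range is limited). The gripper opens to 85 mm and grips with 20 to 120 N. Pads are 22 mm wide; open, the fingers measure 114 mm over their backs; the gripper's body (76 mm by 85 mm) begins 54 mm behind the grasp point. The pads swing forward as they close: fully open they stand 13 mm farther back than shut.
Start: joints at [-1.012, 0.385, 0.008, 0, -1.194, -0.259], TCP at [184.597, -597.096, 404.712] pointing down, gripper open.
Joint ranges: [-3.14, 3.14], [-1.21, 2.06], [-1.07, 1.41], [-3.16, 2.05], [-2.99, -0.16], [-3.1, 3.1]. Speed limits (rad/s): [2.79, 2.79, 3.14, 3.14, 3.14, 3.14].

INTERFACE

Orientations are given as a unit quaternion [x, y, z, w].
In Python, from bench import arm gives the robot as it stands.
- The arm moves only by the shell command python3 -m jog 'ROWS' [OPENING]. ROWS is JSON, a list that holds one entry, the list of rows, each a list of 4 numbers: the shift along the tool's x, y, z in mm, then the turn about the tool's z in degrees. In form: [[[x, y, z, spin], ...]]. A call has exactly 5 rows; each row is the pose to reach, as a shift and turn from the pose measured when the call began, along the tool's axes at that moment; what a row does not reach only later rows make up. A row lasts 1/8 s, in which the tool goes at most 62.5 mm and 10.7 degrees, less where a joint would pass 70% of its speed; a pose out of reach is approached as far as the arm can. A call with a gripper value outside its range is refused whole. OPENING is the finger opening in mm, from 0 to 85.4, set as the call begins (- or left out, the last holds). The fingers move at their own pace and stop on an object; the grip force is fixed at half the most. Time passes only in rows, so rows that repeat a pose let the fingers close, or fill a call up. It gives the time, the measured TCP pose, the force and the opening at its end, in the units of the state.
- arm.read_state(): the state, without advancing time (a new reading comes with each control period).
- arm.get_image(name): name is "scene" or "top" or "wrist"; returns (picture, depth): 420x560x3 uint8, blue, green, red; 420x560 float32, mm along the optical axis (not along the pixel's ray), 0 where there is no reading.
- arm.camera_params(name): a dict with "mtx" (3x3 intrinsics, pixels), "k1" (the pictures are not rectified: a ray, as slopes to the right and down, at radius r is drawn at 1 + k1 r^2 times it, then the intrinsics apply), "R" (3x3) and "t" (3): a world point X has camera coordinates R X + t. Camera axes: x right, y down, z forward; pixel columns grow to the right and rows downward; lengths in mm; the calibration is good to about 2 mm. A picture is of the moment at which its call begins: read the wrist's pose just before it. camera_params takes no time and is no camera call; for the wrist camera it gives the pose at the moment of the call.
- arm.job_done(): hands the job in, once; it reports no verdict.
The state is a dict: "clock": time; "joints": joint angles; "joint_vel": joint speeds; "joint_efforts": joint torques, N m; "position": TCP position; "ee_rot": TCP orientation; "contact_force": force on the tool from outside, world axes, zero at the start; "wrist_torque": the same for the moment, N m; "gripper_width": finger opening in mm.
Only numpy, scipy, OpenCV 4.12 (cv2) and the standard library are available. Lean on these libraries where they do the work, as an engineer would, in place of code of your own. Each camera call takes 0.05 s, during which the arm holds its last target.

TASK

Push the chip carrier with the yellow dot across the green plate until it lies flat along the aluminium rail, still short of the pocket, and only then slide it along the rail into the corner pocket, fully home against the end stop and the rail. Push it with the outside of the fingers or the fingertips only and keep it flat on the plate: never lift or tip it. Leave the red-dot carrier, the heat sink and everything else on the bench where they are.

Things in the scene. Friction and masses are not known exactly. Their poses are not given: they have to be found in the camera images.
- fixture: Fixed dark green plate, 12 mm thick (carriers lie on its top, at height 12 mm), turned by up to 0.22 rad. Origin: on the table under the work area. In its axes (mm): plate x -130 to 190, y -180 to 180; rail along y at the +x side, end stop at the rail's +y end, pocket in that corner. Beyond the rail (x 94 to 184) a circuit board with parts up to 9 mm above the plate.
- rail (a point): A point on the bottom edge of the aluminium rail's working face, halfway: fixture (75, 0) mm, height 12 mm; axes as the fixture's. The face looks to -x; the rail is 12 mm wide, 8 mm tall above the plate, and runs from fixture y = -173 to 162.
- stop (a point): A point on the bottom edge of the end stop's working face, which looks to -y: fixture (57, 150) mm, height 12 mm; axes as the fixture's. Aluminium, 8 mm tall above the plate, from fixture x = 24 to 87.
- lip (a point): The pocket's white lip, parallel to the rail: bottom edge of its face towards the rail (+x), at the near end of the straight part: fixture (36, 115) mm, height 12 mm. It runs 35 mm on to the end stop, is 12 mm wide and 8 mm tall; a flared lead-in goes back to fixture y = 99. The pocket between lip and rail is 39 mm wide, open to -y.
- pocket (a point): Where the origin of the yellow-dot carrier lies when it is fully home: fixture (57, 122) mm, on the plate's top. Axes as the fixture's: +x towards the rail, +y towards the end stop.
- yellow_chip: Black chip carrier with a yellow dot on top, a block 36 (x) x 56 (y) x 18 mm high, about 60 g, loose on the plate. Origin: centre of its underside; z up. It starts 65 to 110 mm clear of the rail, its long (y) side within about 0.35 rad of the rail's direction, short of the pocket; slides when pushed with under 1 N. Home, its -y end stands 21 mm out of the lip.
- red_chip: The same kind of carrier with a red dot, loose on the plate beside the yellow one (either may be the nearer to the pocket, 100 mm or more apart along the rail). Origin: centre of its underside. To be left alone.
- heatsink: Aluminium finned heat sink 30 x 30 x 25 mm, loose near the plate's -x, +y corner; origin: centre of its underside. Leave alone.
- capacitor: Blue can capacitor, diameter 35, 70 mm tall, standing on the table to the left of the fixture; origin: centre of its underside. Leave alone.
- screwdriver: Screwdriver lying on the table right of the fixture; origin about the middle. Leave alone.
- jar: White jar, diameter 56, 75 mm tall, on the table, left and far; origin: centre of its underside. Leave alone.

How it is judged:
By the outcome, as a careful person would: the job done as asked, in the order asked, and still so for the second after the job is handed in, with the robot touching nothing.
It also fails if it takes over 48 s, if anything falls off the work surface, if the arm or the gripper's body presses on something with over 40 N, if the wrist force passes 120 N, or if a joint passes its speed limit or range.

## Working session

There is one attempt and no reset: what is moved stays moved. The work goes in short steps, Python scripts to look and compute and a shell command to move; the robot and the scene stay as the last step left them, time stands still between calls to the robot, and variables do not carry over. Pictures are saved under pics/ and viewed, and the job is handed in when it is done.

```bash
ls; mkdir -p pics; python3 - <<'E'
from bench import arm
import cv2
print(arm.read_state())
for n in("scene","top"):
    im,d=arm.get_image(n); cv2.imwrite(f"pics/{n}0.png",im)
    print(n,arm.camera_params(n))
E
```

```text
pics
{'clock': 0.0, 'joints': array([-1.01244145e+00,  3.85568989e-01,  6.60005559e-03, -4.96158638e-04,
       -1.19397546e+00, -2.58585755e-01]), 'joint_vel': array([-0.00071881,  0.00214551,  0.00104134,  0.00068276, -0.00146619,
       -0.00176294]), 'joint_efforts': array([-9.63052230e-05, -3.92285371e+01,  1.88396412e+01,  4.18624789e+00,
       -4.74548302e-03,  5.24226976e-06]), 'position': array([ 184.52614181, -596.92219522,  403.60398549]), 'ee_rot': array([-1.49233393e-01,  9.88801389e-01,  1.07725556e-03, -2.15005233e-04]), 'contact_force': array([-0.63684281,  0.30522077,  0.01425684]), 'wrist_torque': array([0.02874459, 0.00095542, 0.04700811]), 'gripper_width': 85.17186687843709}
scene {'mtx': array([[486.81771447,   0.        , 280.61510481],
       [  0.        , 486.81771447, 214.85850567],
       [  0.        ,   0.        ,   1.        ]]), 'k1': 0.0008490872437924018, 'R': array([[-0.42064956,  0.90704193,  0.01813486],
       [ 0.49775074,  0.24745669, -0.83126974],
       [-0.75848411, -0.34064661, -0.55557334]]), 't': array([ 261.56753853, -222.60155431, 1571.10363877])}
top {'mtx': array([[466.53180336,   0.        , 279.15924536],
       [  0.        , 466.53180336, 202.00645829],
       [  0.        ,   0.        ,   1.        ]]), 'k1': -0.12754970476546432, 'R': array([[ 0.01152481, -0.99989604, -0.00866518],
       [-0.98270817, -0.0097243 , -0.1849056 ],
       [ 0.18480212,  0.01064635, -0.98271808]]), 't': array([ -23.67532127,  547.47017927, 1085.77324217])}
```

View pics/top0.png

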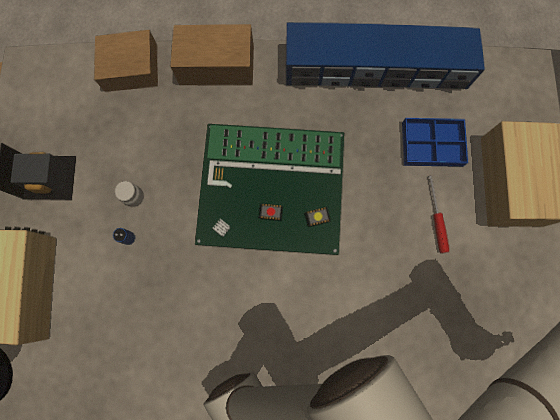

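View pics/scene0.png

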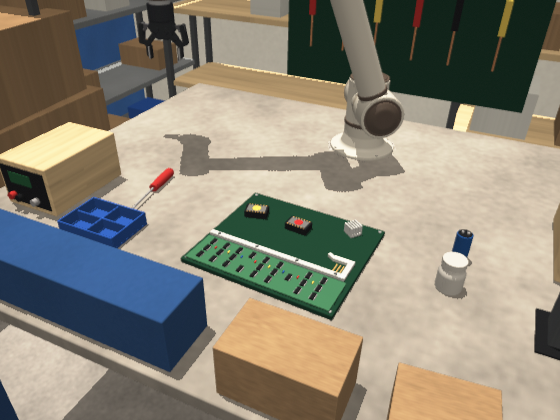

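```bash
python3 - <<'E'
import cv2
im=cv2.imread("pics/top0.png")
cv2.imwrite("pics/top0c.png",cv2.resize(im[120:320,150:400],None,fx=3,fy=3,interpolation=cv2.INTER_CUBIC))
E
```

```text
(no output)
```

View pics/top0c.png

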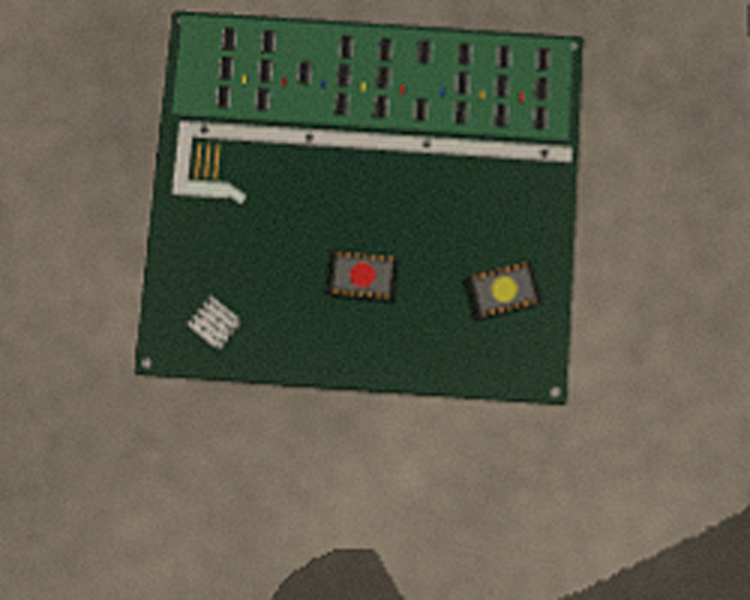

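```bash
cat > h.py <<'E'
import numpy as np,cv2
from scipy.optimize import least_squares
from bench import arm
def proj(P,c):
    P=np.atleast_2d(P)@np.array(c["R"]).T+c["t"]; s=P[:,:2]/P[:,2:]; r2=(s**2).sum(1,keepdims=True)
    s=s*(1+c["k1"]*r2); M=c["mtx"]; return s*[M[0,0],M[1,1]]+[M[0,2],M[1,2]]
def unproj(uv,z,c):
    uv=np.atleast_2d(np.float64(uv)); M=c["mtx"]
    s=cv2.undistortPoints(uv[:,None],M,np.array([c["k1"],0,0,0.]))[:,0]
    d=np.c_[s,np.ones(len(s))]@c["R"]; o=-np.array(c["R"]).T@c["t"]
    return o+d*((z-o[2])/d[:,2])[:,None]
def rot(a): return np.array([[np.cos(a),-np.sin(a)],[np.sin(a),np.cos(a)]])
def fit(local,world):
    local=np.array(local,float);world=np.array(world)[:,:2]
    f=lambda p:((local@rot(p[2]).T+p[:2])-world).ravel()
    r=least_squares(f,[*world.mean(0),0]); return r.x,r.fun.reshape(-1,2)
def tofix(p,F): return (np.atleast_2d(p)[:,:2]-F[:2])@rot(F[2])
def tow(p,F): return np.atleast_2d(p)@rot(F[2]).T+F[:2]
E
python3 - <<'E'
from h import *
np.set_printoptions(precision=1,suppress=True)
c=arm.camera_params("top")
k=lambda L:np.array(L)/3.+[150-1/3,120-1/3]
w=unproj(k([(173,12),(581,38),(136,375),(566,404)]),12,c)
F,r=fit([(190,180),(190,-180),(-130,180),(-130,-180)],w);print(F,F[2],r)
for n,L in(("y",[(467,278),(529,262),(540,300),(481,319),(504,289)]),("r",[(334,252),(396,256),(394,300),(331,294),(363,275)])):
    print(n,tofix(unproj(k(L),30,c),F))
print("hs",tofix(unproj(k([(214,322)]),37,c),F))
print("railtop",tofix(unproj(k([(190,139),(570,162)]),20,c),F))
E
```

```text
[563.3   6.   -0.1] -0.056319279461368936 [[ 0.7  1.4]
 [ 1.5 -2. ]
 [-1.   1.6]
 [-1.3 -1. ]]
y [[ -32.   -90.5]
 [ -15.2 -140.9]
 [ -46.3 -151.5]
 [ -65.2 -103.9]
 [ -39.1 -121.4]]
r [[-17.5  20.5]
 [-17.5 -30.9]
 [-54.2 -31.7]
 [-52.7  20.3]
 [-35.2  -4.8]]
hs [[-83.3 113.7]]
railtop [[  73.7  150.9]
 [  74.7 -172.2]]
```

```bash
cat >> h.py <<'E'
F=np.array([563.3,6.0,-0.0563])
from scipy.spatial.transform import Rotation as Ro
def goto(fx,fy,z,head=0.,F=F):
    "tool shift to bring the tool axis over fixture (fx,fy), TCP height z, tool y along fixture y turned by head rad"
    s=arm.read_state(); R=Ro.from_quat(s["ee_rot"]).as_matrix()
    w=np.r_[tow([fx,fy],F)[0],z]; d=R.T@(w-s["position"])
    ay=np.arctan2(R[1,1],R[0,1]); want=np.pi/2+F[2]+head
    t=-(want-ay); t=(t+np.pi/2)%np.pi-np.pi/2
    print("t",round(s["clock"],2),"shift",np.round(d,1),"spin",round(np.degrees(t),1),"fix now",np.round(tofix(s["position"],F)[0],1),"z",round(s["position"][2],1),"F",np.round(s["contact_force"],1),"w",round(s["gripper_width"],1))
E
python3 -c "
from h import *
goto(-100,-121,404)"
```

```text
t 0.1 shift [-4.040e+02  3.857e+02  4.000e-01] spin 20.4 fix now [-344.2 -623.3] z 403.7 F [ 0.1  0.  -0.6] w 85.4
```

```bash
python3 -m jog '[[[-45,43,0,4],[-90,86,0,8],[-135,129,0,12],[-180,172,0,16],[-225,215,0,20.4]]]' 24; python3 -m jog '[[[-34,70,0,0],[-68,140,0,0],[-100,210,0,0],[-100,210,0,0],[-100,210,0,0]]]' 2>&1; python3 -c "
from h import *
goto(-100,-121,404)
im,d=arm.get_image('wrist');cv2.imwrite('pics/w1.png',im)
np.save('pics/w1.npy',arm.camera_params('wrist'),allow_pickle=True)"
```

```text
clock: 0.72
position: [336.5, -323.3, 404.0]
ee_rot: [0.03, 1.0, 0.001, -0.0]
contact_force: [0.8, -0.2, -1.3]
gripper_width: 24.1
clock: 1.35
position: [449.9, -117.2, 403.9]
ee_rot: [0.027, 1.0, 0.001, -0.001]
contact_force: [-0.4, -1.0, 0.4]
gripper_width: 23.8
t 1.35 shift [-6.3  8.4 -0.1] spin 0.1 fix now [-106.3 -129.4] z 403.9 F [-0.4 -1.   0.4] w 23.8
```

View pics/w1.png

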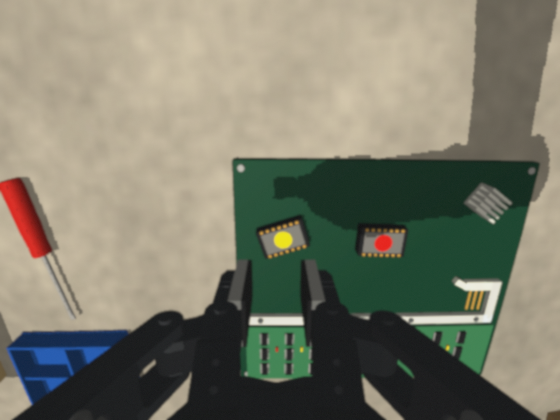

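```bash
python3 - <<'E'
import cv2
im=cv2.imread("pics/w1.png")
cv2.imwrite("pics/w1c.png",cv2.resize(im[150:340,225:425],None,fx=3,fy=3,interpolation=cv2.INTER_CUBIC))
cv2.imwrite("pics/w1d.png",cv2.resize(im[150:340,380:550],None,fx=3,fy=3,interpolation=cv2.INTER_CUBIC))
E
```

```text
(no output)
```

View pics/w1c.png

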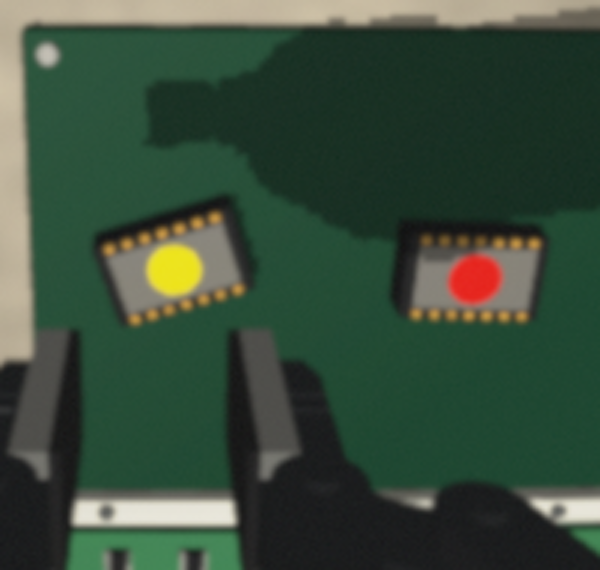

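View pics/w1d.png

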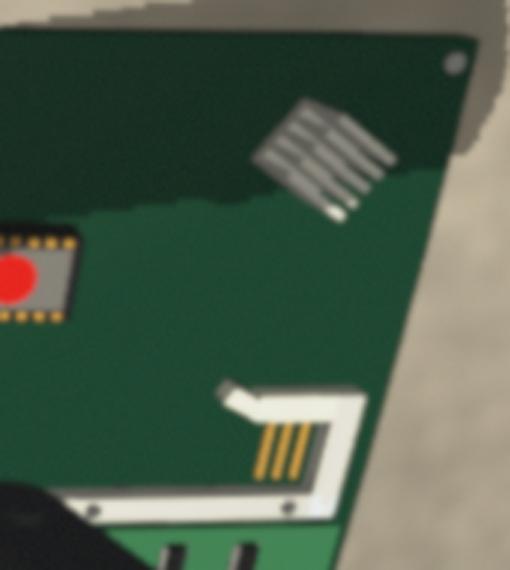

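```bash
python3 - <<'E'
from h import *
np.set_printoptions(precision=1,suppress=True)
c=np.load('pics/w1.npy',allow_pickle=True).item()
k1=lambda L:np.array(L)/3.+[225-1/3,150-1/3]
k2=lambda L:np.array(L)/3.+[380-1/3,150-1/3]
w=np.r_[unproj(k1([(25,28)]),12,c),unproj(k2([(476,40)]),12,c),unproj(k2([(332,421),(308,494)]),20,c)]
print(w)
F2,r=fit([(-130,-180),(-130,180),(36,150),(75,150)],w);print(F2,F2[2],r)
for G in(F,F2):
    print("y",tofix(unproj(k1([(101,252),(216,211),(248,290),(133,326),(175,270)]),30,c),G))
    print("r",tofix(unproj(k1([(475,280)]),30,c),G), "rail",tofix(unproj(k1([(75,499),(238,499)]),20,c),G),tofix(unproj(k2([(65,498)]),20,c),G))
    print(tofix(w,G))
E
```

```text
[[ 424.1 -165.9   12. ]
 [ 446.9  188.7   12. ]
 [ 610.4  151.3   20. ]
 [ 648.   146.9   20. ]]
[564.8   3.1  -0.1] -0.06334577150337635 [[-0.5 -2.5]
 [-0.5  2.3]
 [-0.2 -0.9]
 [ 1.1  1.1]]
y [[ -46.2 -151.6]
 [ -62.9 -107.8]
 [ -30.1  -94.7]
 [ -14.6 -139.5]
 [ -38.6 -123.2]]
r [[-34.   -6.1]] rail [[  74.8 -165.7]
 [  74.9  -94.7]] [[76.  34.1]]
[[-129.3 -179.4]
 [-126.5  175.8]
 [  38.8  147.8]
 [  76.6  145.5]]
y [[ -46.8 -149.1]
 [ -63.8 -105.4]
 [ -31.1  -92.1]
 [ -15.2 -136.8]
 [ -39.4 -120.6]]
r [[-35.6  -3.5]] rail [[  74.3 -162.3]
 [  73.9  -91.3]] [[74.1 37.5]]
[[-129.7 -177.5]
 [-129.4  177.8]
 [  36.1  150.9]
 [  73.9  148.9]]
```

```bash
sed -i 's/^F=np.*/F=np.array([564.0,4.6,-0.060])/' h.py; python3 -c "
from h import *
goto(-97,-121,188)"
```

```text
t 1.4 shift [-10.8   8.1 215.8] spin 0.2 fix now [-107.3 -129.6] z 403.8 F [-0.7  0.   0.4] w 23.9
```

```bash
python3 -m jog '[[[-5,4,50,0],[-10.8,8.1,100,0],[-10.8,8.1,150,0],[-10.8,8.1,190,0],[-10.8,8.1,215.8,0]]]' 24; python3 -m jog '[[[0,0,0,0],[0,0,0,0],[0,0,0,0],[0,0,0,0],[0,0,0,0]]]';python3 -c "
from h import *
goto(-97,-121,188)
for n in('wrist','scene'):
  im,d=arm.get_image(n);cv2.imwrite('pics/%s2.png'%n,im if n=='wrist' else cv2.resize(im[170:320,170:400],None,fx=3,fy=3))"
```

```text
clock: 2.02
position: [458.8, -111.7, 186.1]
ee_rot: [0.029, 1.0, 0.001, -0.003]
contact_force: [-0.2, -0.4, 0.1]
gripper_width: 24.5
clock: 2.65
position: [458.7, -111.7, 186.2]
ee_rot: [0.029, 1.0, 0.001, -0.003]
contact_force: [-0.3, -1.2, 0.5]
gripper_width: 24.2
t 2.65 shift [-1.2  1.4 -1.8] spin 0.1 fix now [ -98.2 -122.4] z 186.2 F [-0.3 -1.2  0.5] w 24.2
```

View pics/wrist2.png

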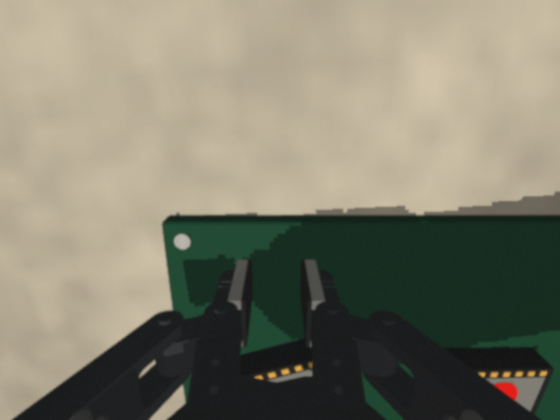

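View pics/scene2.png

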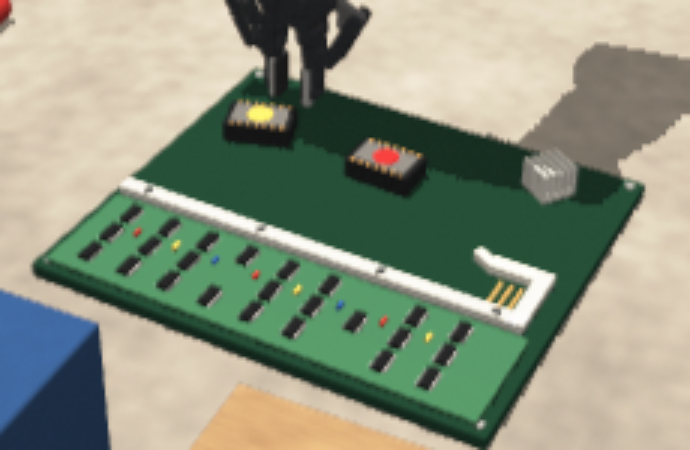

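```bash
python3 -m jog '[[[-10,1,-1,0],[-19,1.4,-1,0],[-27,1.4,-1,0],[-35,1.4,-1,0],[-43,1.4,-1,0]]]' 24; python3 -m jog '[[[-8,0,0,0],[-16,0,0,0],[-24,0,0,0],[-32,0,0,0],[-38,0,0,0]]]';python3 -c "
from h import *
goto(15,-121,187)
for n in('top','scene'):
  im,d=arm.get_image(n);cv2.imwrite('pics/%s3.png'%n,cv2.resize(im[120:270,170:400],None,fx=3,fy=3) if n=='top' else cv2.resize(im[170:320,170:400],None,fx=3,fy=3))"
```

```text
clock: 3.38
position: [502.2, -112.8, 186.8]
ee_rot: [0.029, 1.0, 0.001, -0.003]
contact_force: [-0.7, -0.6, -0.2]
gripper_width: 24.2
clock: 4.0
position: [540.7, -115.1, 186.6]
ee_rot: [0.029, 1.0, 0.001, -0.003]
contact_force: [-1.1, 1.0, 0.1]
gripper_width: 24.2
t 4.0 shift [-31.1  -0.2  -0.6] spin 0.1 fix now [ -16.1 -120.8] z 186.6 F [-1.1  1.   0.1] w 24.2
```

View pics/top3.png

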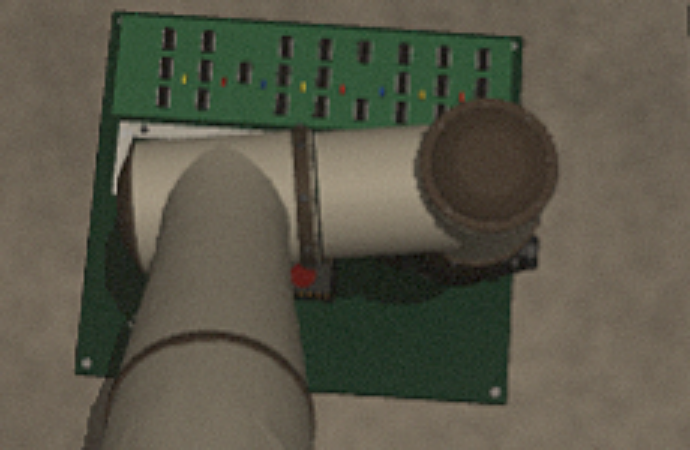

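View pics/scene3.png

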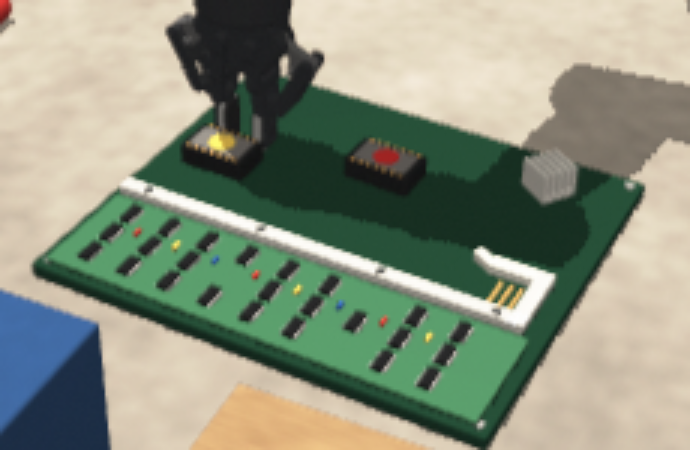

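```bash
python3 - <<'E'
from h import *
np.set_printoptions(precision=1,suppress=True)
c=arm.camera_params("scene")
k=lambda L:np.array(L)/3.+[170-1/3,170-1/3]
print(tofix(unproj(k([(222,142)]),30,c),F),"red",tofix(unproj(k([(386,157)]),30,c),F))
print("corners",tofix(unproj(k([(183,153),(243,170),(262,141)]),30,c),F))
E
```

```text
[[  12.3 -126.8]] red [[-34.   -3.7]]
corners [[  40.7 -145.2]
 [  37.1  -92.2]
 [  -4.8  -99.9]]
```

```bash
python3 -m jog '[[[-8,-2,0,0],[-16,-4,0,0],[-24,-4,0,0],[-31,-4,0,0],[-36,-4,0,0]]]'; python3 -m jog '[[[-3,0,0,0],[-5,0,0,0],[-7,0,0,0],[-8,0,0,0],[-8,0,0,0]]]';python3 -c "
from h import *
goto(29,-125,187)
for n in('scene',):
  im,d=arm.get_image(n);cv2.imwrite('pics/%s4.png'%n,cv2.resize(im[170:320,170:400],None,fx=3,fy=3))"
```

```text
clock: 4.72
position: [577.1, -121.2, 186.4]
ee_rot: [0.029, 1.0, 0.001, -0.002]
contact_force: [0.3, -0.1, 0.2]
gripper_width: 24.1
clock: 5.35
position: [585.3, -121.6, 186.4]
ee_rot: [0.029, 1.0, 0.001, -0.002]
contact_force: [0.8, -0.4, 0.1]
gripper_width: 24.3
t 5.35 shift [-0.2 -0.3 -0.6] spin 0.1 fix now [  28.8 -124.7] z 186.4 F [ 0.8 -0.4  0.1] w 24.3
```

View pics/scene4.png

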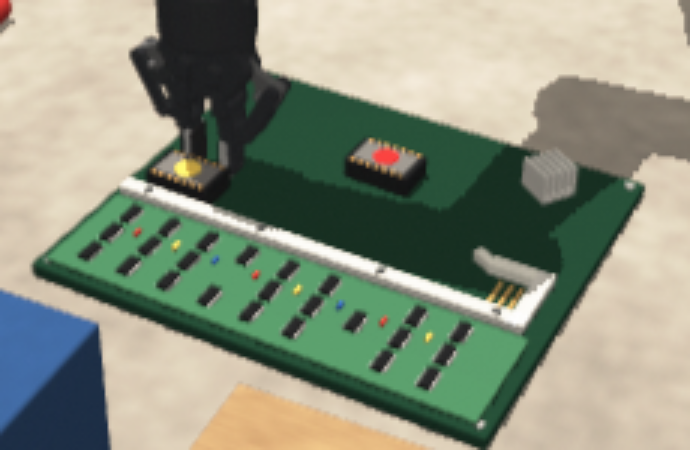

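```bash
python3 -m jog '[[[-0.6,0,0,0],[-1.2,0,0,0],[-1.8,0,0,0],[-2.4,0,0,0],[-3,0,0,0]]]'; python3 -m jog '[[[-0.4,0,0,0],[-0.8,0,0,0],[-1.2,0,0,0],[-1.6,0,0,0],[-2,0,0,0]]]';python3 -c "
from h import *
goto(29,-125,187)
for n in('scene',):
  im,d=arm.get_image(n);cv2.imwrite('pics/%s5.png'%n,cv2.resize(im[200:260,200:270],None,fx=9,fy=9,interpolation=cv2.INTER_CUBIC))"
```

```text
clock: 6.02
position: [587.9, -121.8, 186.4]
ee_rot: [0.029, 1.0, 0.001, -0.003]
contact_force: [-3.0, 0.1, 2.5]
gripper_width: 23.9
clock: 6.65
position: [588.6, -121.8, 186.3]
ee_rot: [0.029, 1.0, 0.001, -0.005]
contact_force: [-7.9, 1.1, 4.8]
gripper_width: 24.2
t 6.65 shift [ 3.2 -0.3 -0.7] spin 0.1 fix now [  32.2 -124.7] z 186.3 F [-7.9  1.1  4.8] w 24.2
```

View pics/scene5.png

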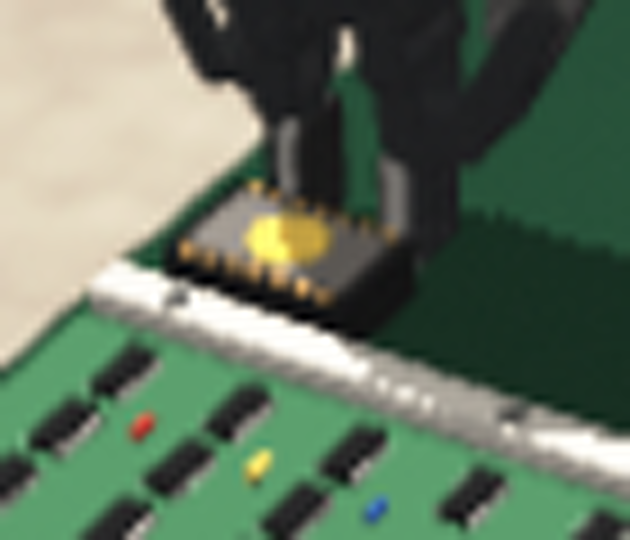

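```bash
python3 -m jog '[[[5,0,0,0],[15,0,0,0],[30,0,0,0],[30,0,-40,0],[30,0,-100,0]]]'; python3 -m jog '[[[60,0,-40,0],[110,0,-60,0],[110,0,-60,0],[110,0,-60,0],[110,0,-60,0]]]' 0;python3 -c "
from h import *
goto(57,-187,190)
np.save('pics/w6.npy',arm.camera_params('wrist'),allow_pickle=True)
im,d=arm.get_image('wrist');cv2.imwrite('pics/w6.png',im)"
```

```text
clock: 7.32
position: [559.0, -120.3, 285.9]
ee_rot: [0.029, 1.0, 0.001, -0.007]
contact_force: [0.4, 0.1, -0.4]
gripper_width: 23.9
clock: 7.95
position: [450.9, -113.9, 346.7]
ee_rot: [0.029, 1.0, 0.001, -0.007]
contact_force: [-0.2, -0.5, -0.7]
gripper_width: 0.2
t 7.95 shift [-165.   -62.3  154.2] spin 0.1 fix now [-105.8 -125. ] z 346.7 F [-0.2 -0.5 -0.7] w 0.2
```

View pics/w6.png

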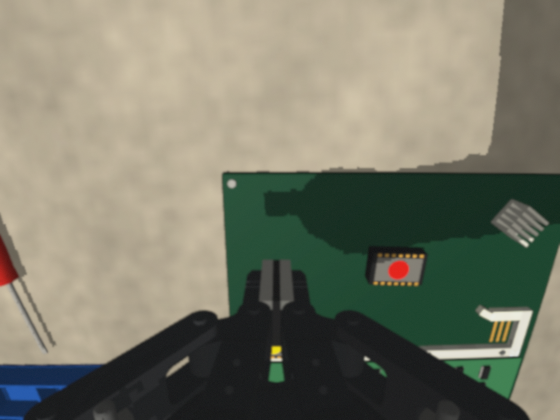

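```bash
python3 -m jog '[[[-10,-40,0,0],[-30,-90,0,0],[-50,-120,0,0],[-50,-120,0,0],[-50,-120,0,0]]]';python3 -c "
from h import *
goto(57,-187,190)
np.save('pics/w7.npy',arm.camera_params('wrist'),allow_pickle=True)
im,d=arm.get_image('wrist');cv2.imwrite('pics/w7.png',im)
im,d=arm.get_image('top');cv2.imwrite('pics/t7.png',cv2.resize(im[120:270,170:400],None,fx=3,fy=3,interpolation=cv2.INTER_CUBIC))"
```

```text
clock: 8.62
position: [493.9, -236.6, 344.3]
ee_rot: [0.03, 1.0, 0.001, -0.009]
contact_force: [-0.7, 0.4, -0.1]
gripper_width: -0.2
t 8.62 shift [-115.2   57.7  152.4] spin 0.0 fix now [ -55.5 -245. ] z 344.3 F [-0.7  0.4 -0.1] w -0.2
```

View pics/w7.png

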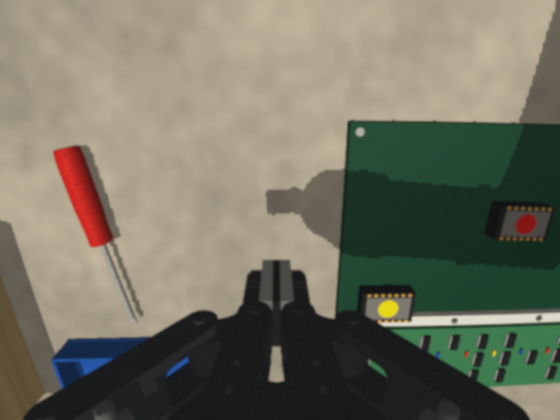

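View pics/t7.png

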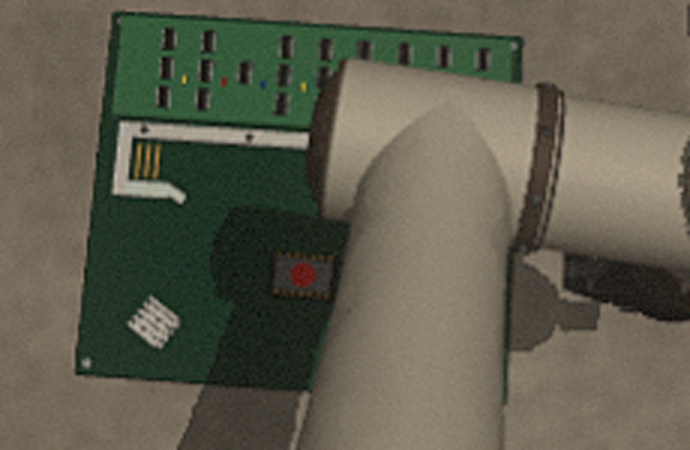

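```bash
python3 - <<'E'
import cv2
im=cv2.imread("pics/w7.png")
cv2.imwrite("pics/w7c.png",cv2.resize(im[260:350,325:475],None,fx=5,fy=5,interpolation=cv2.INTER_CUBIC))
E
```

```text
(no output)
```

View pics/w7c.png

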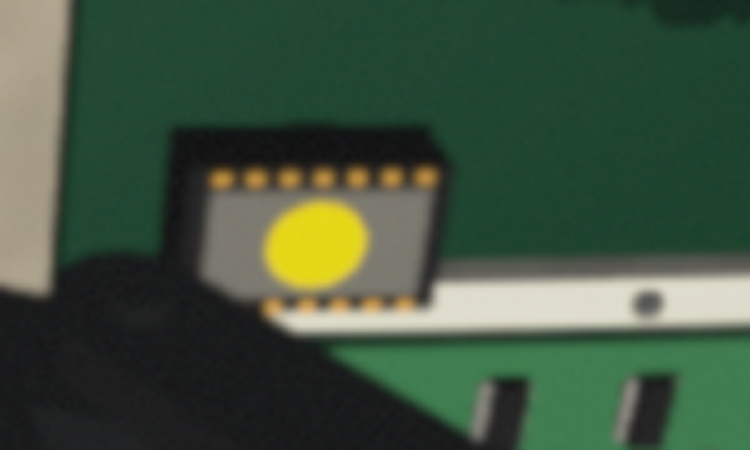

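```bash
python3 - <<'E'
from h import *
np.set_printoptions(precision=1,suppress=True)
c=np.load('pics/w7.npy',allow_pickle=True).item()
k=lambda L:np.array(L)/5.+[325-.4,260-.4]
print("chip top dot, corner, edges",tofix(unproj(k([(316,245),(190,168),(446,166)]),30,c),F))
print("rail top edge, face line at 20",tofix(unproj(k([(446,280),(748,274)]),20,c),F), "bottom", tofix(unproj(k([(446,263),(748,257)]),12,c),F))
print("plate edge",tofix(unproj(k([(70,50),(55,280)]),12,c),F))
E
```

```text
chip top dot, corner, edges [[  59.4 -129.5]
 [  40.6 -157.7]
 [  40.7 -104.6]]
rail top edge, face line at 20 [[ 75.9 -95.5]
 [ 75.9 -27. ]] bottom [[ 77.2 -92.1]
 [ 77.2 -22. ]]
plate edge [[  23.1 -180.1]
 [  80.5 -179.7]]
```

```bash
cat >> h.py <<'E'
def tip(fx,fy,z,F=F):
    "tool shift to bring the fingertip (173 ahead) to fixture xy, height z"
    s=arm.read_state(); R=Ro.from_quat(s["ee_rot"]).as_matrix()
    T=s["position"]+R@[0,0,173]
    d=R.T@(np.r_[tow([fx,fy],F)[0],z]-T)
    ay=np.arctan2(R[1,1],R[0,1]); t=(-(np.pi/2+F[2]-ay)+np.pi/2)%np.pi-np.pi/2
    print("t",round(s["clock"],2),"shift",np.round(d,1),"spin",round(np.degrees(t),1),"tip fix now",np.round(tofix(T,F)[0],1),"z",round(T[2],1),"tilt",np.round(R[:,2],3),"F",np.round(s["contact_force"],1))
E
python3 -c "
from h import *
tip(58,-190,17)"
```

```text
t 8.72 shift [-119.2   53.8  153.3] spin 0.1 tip fix now [ -58.6 -244.2] z 172.1 tilt [-0.016  0.002 -1.   ] F [0.5 0.3 0.2]
```

```bash
python3 -m jog '[[[-40,18,0,0],[-85,38,20,0],[-119,54,60,0],[-119,54,105,0],[-119,54,140,0]]]';python3 -c "
from h import *
tip(58,-188,18)"
```

```text
clock: 9.35
position: [613.1, -187.2, 201.3]
ee_rot: [0.028, 1.0, 0.001, -0.009]
contact_force: [-0.2, 0.1, -0.2]
gripper_width: -0.1
t 9.35 shift [-0.8  0.2 10.3] spin 0.2 tip fix now [  57.4 -188.3] z 28.4 tilt [-0.018  0.002 -1.   ] F [-0.2  0.1 -0.2]
```

```bash
python3 -m jog '[[[0,0,4,0],[0,0,10.3,0],[0,0,10.3,0],[0,0,10.3,0],[0,0,10.3,0]]]';python3 -c "
from h import *
tip(58,-150,18)
im,d=arm.get_image('wrist');cv2.imwrite('pics/w8.png',im)
im,d=arm.get_image('scene');cv2.imwrite('pics/s8.png',cv2.resize(im[170:320,170:400],None,fx=3,fy=3))"
```

```text
clock: 9.98
position: [613.2, -187.3, 192.1]
ee_rot: [0.028, 1.0, 0.001, -0.008]
contact_force: [0.6, -0.3, 0.1]
gripper_width: -0.1
t 9.97 shift [-0.4 38.4  1.1] spin 0.2 tip fix now [  57.8 -188.4] z 19.1 tilt [-0.016  0.002 -1.   ] F [ 0.6 -0.3  0.1]
```

View pics/w8.png

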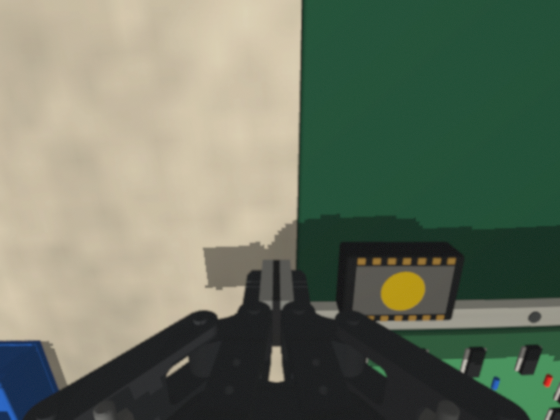

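View pics/s8.png

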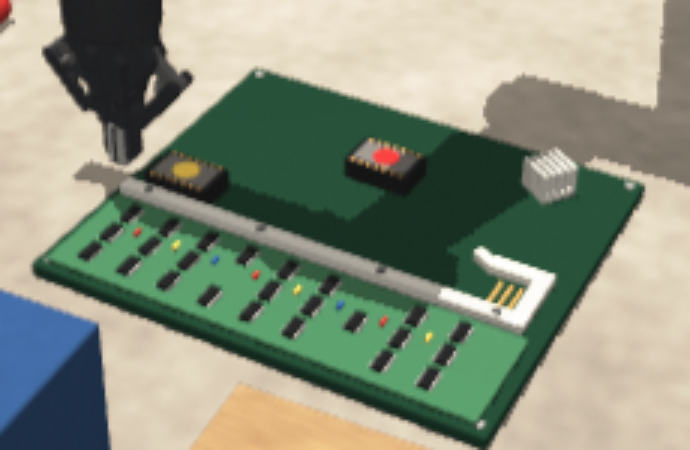

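```bash
python3 -m jog '[[[-0.4,6,1,0.2],[-0.4,12,1,0.2],[-0.4,18,1,0.2],[-0.4,24,1,0.2],[-0.4,32,1,0.2]]]'; python3 -m jog '[[[0,8,0,0],[0,16,0,0],[0,24,0,0],[0,32,0,0],[0,40,0,0]]]';python3 -c "
from h import *
tip(58,-100,18)
np.save('pics/w9.npy',arm.camera_params('wrist'),allow_pickle=True)
im,d=arm.get_image('wrist');cv2.imwrite('pics/w9.png',im)
im,d=arm.get_image('scene');cv2.imwrite('pics/s9.png',cv2.resize(im[170:320,170:400],None,fx=3,fy=3))"
```

```text
clock: 10.7
position: [615.2, -154.8, 190.6]
ee_rot: [0.03, 1.0, 0.001, -0.008]
contact_force: [-0.1, -1.3, 0.4]
gripper_width: -0.2
clock: 11.32
position: [617.7, -114.4, 190.7]
ee_rot: [0.03, 1.0, 0.001, -0.009]
contact_force: [-0.7, -0.3, 0.1]
gripper_width: -0.1
t 11.32 shift [-0.3 15.3 -0.3] spin 0.0 tip fix now [  57.7 -115.3] z 17.7 tilt [-0.017  0.002 -1.   ] F [-0.7 -0.3  0.1]
```

View pics/w9.png

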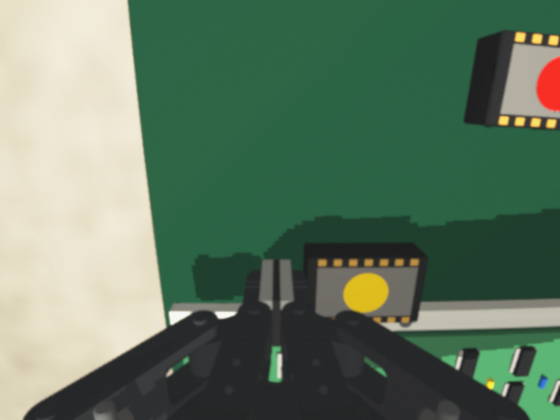

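View pics/s9.png

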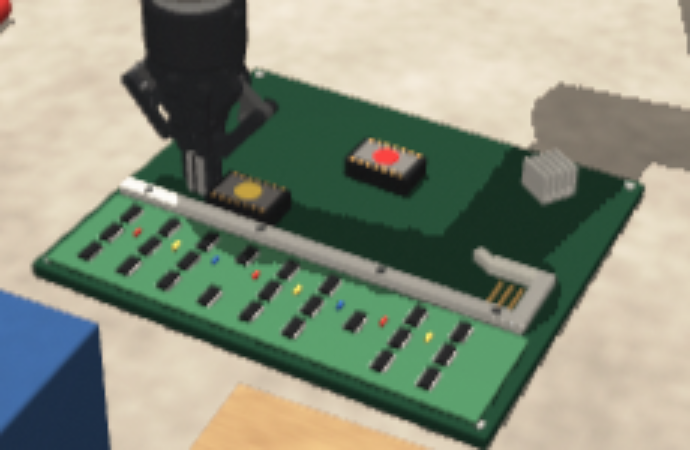

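```bash
for i in 1 2 3; do :; done; python3 -m jog '[[[0,9,0,0],[-0.1,18,0,0],[-0.2,27,0,0],[-0.2,36,0,0],[-0.3,45,0,0]]]'; python3 -m jog '[[[0,9,0,0],[0,18,0,0],[-0.1,27,0,0],[-0.2,36,0,0],[-0.3,45,0,0]]]';python3 -m jog '[[[0,9,0,0],[0,18,0,0],[-0.1,27,0,0],[-0.2,34,0,0],[-0.3,40,0,0]]]';python3 -c "
from h import *
tip(59,80,18)
np.save('pics/w10.npy',arm.camera_params('wrist'),allow_pickle=True)
im,d=arm.get_image('wrist');cv2.imwrite('pics/w10.png',im)
im,d=arm.get_image('scene');cv2.imwrite('pics/s10.png',cv2.resize(im[170:320,170:400],None,fx=3,fy=3))"
```

```text
clock: 12.05
position: [620.6, -68.5, 190.7]
ee_rot: [0.029, 1.0, 0.001, -0.009]
contact_force: [-1.0, -0.8, 0.9]
gripper_width: 0.3
clock: 12.68
position: [623.4, -23.2, 190.7]
ee_rot: [0.029, 1.0, 0.001, -0.009]
contact_force: [-0.6, -1.7, 0.6]
gripper_width: 0.2
clock: 13.3
position: [625.9, 17.1, 190.7]
ee_rot: [0.029, 1.0, 0.001, -0.009]
contact_force: [-2.1, -1.6, 1.0]
gripper_width: 0.0
t 13.3 shift [-1.3 63.7 -0.3] spin 0.1 tip fix now [57.8 16.3] z 17.7 tilt [-0.019  0.002 -1.   ] F [-2.1 -1.6  1. ]
```

View pics/w10.png

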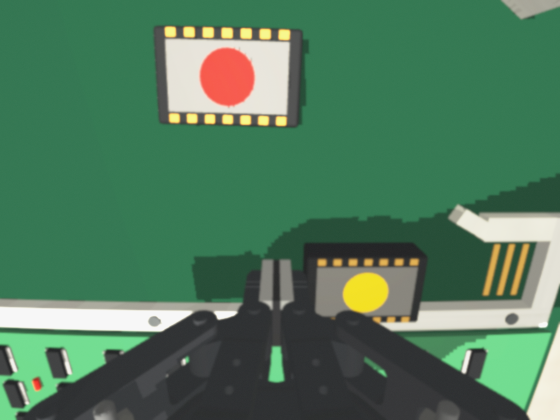

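View pics/s10.png

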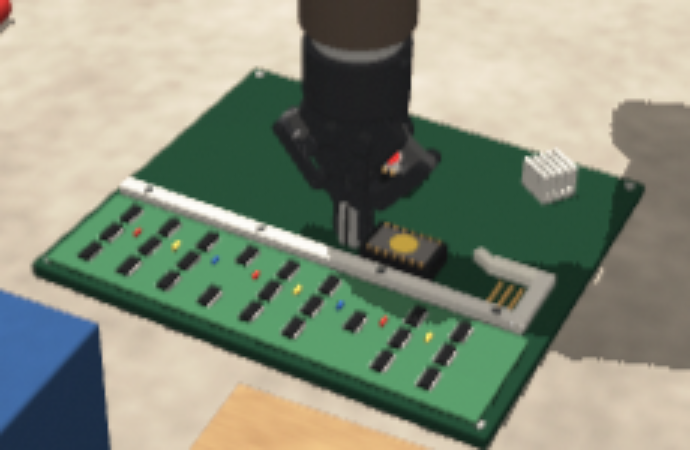

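```bash
python3 -m jog '[[[0,6,0,0],[0,12,0,0],[-0.1,18,0,0],[-0.2,24,0,0],[-0.2,30,0,0]]]'; python3 -m jog '[[[0,6,0,0],[0,12,0,0],[0,17,0,0],[0,21,0,0],[0,25,0,0]]]';python3 -c "
from h import *
tip(59,80,18)
im,d=arm.get_image('wrist');cv2.imwrite('pics/w11.png',im)"
```

```text
clock: 14.02
position: [628.3, 47.8, 190.8]
ee_rot: [0.029, 1.0, 0.001, -0.008]
contact_force: [-0.6, -1.0, -0.3]
gripper_width: 0.0
clock: 14.65
position: [629.8, 73.0, 190.9]
ee_rot: [0.029, 1.0, 0.001, -0.008]
contact_force: [-0.7, -0.9, -0.4]
gripper_width: 0.2
t 14.65 shift [-0.4  7.5 -0.1] spin 0.1 tip fix now [58.6 72.5] z 17.9 tilt [-0.017  0.002 -1.   ] F [-0.7 -0.9 -0.4]
```

View pics/w11.png

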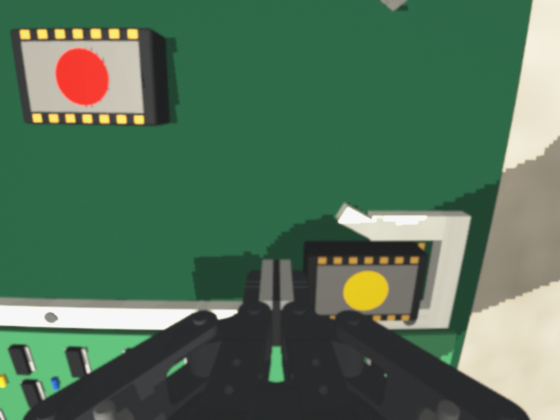

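```bash
python3 -m jog '[[[0,1.2,0,0],[0,2.4,0,0],[0,3.6,0,0],[0,4.6,0,0],[0,5.4,0,0]]]'; python3 -m jog '[[[0,0.5,0,0],[0,1,0,0],[0,1.5,0,0],[0,2,0,0],[0,2.5,0,0]]]';python3 -m jog '[[[0,0.5,0,0],[0,1,0,0],[0,1.5,0,0],[0,2,0,0],[0,2,0,0]]]';python3 -c "
from h import *
tip(59,80,18)
im,d=arm.get_image('wrist');cv2.imwrite('pics/w12.png',im)"
```

```text
clock: 15.32
position: [630.2, 78.9, 190.9]
ee_rot: [0.029, 1.0, 0.001, -0.008]
contact_force: [0.1, 0.1, 0.3]
gripper_width: 0.2
clock: 15.95
position: [630.4, 81.4, 190.9]
ee_rot: [0.029, 1.0, 0.001, -0.008]
contact_force: [-0.9, -0.0, -0.2]
gripper_width: -0.3
clock: 16.58
position: [630.5, 83.3, 191.0]
ee_rot: [0.029, 1.0, 0.001, -0.008]
contact_force: [-0.5, -1.7, -0.1]
gripper_width: 0.0
t 16.57 shift [-0.1 -2.8 -0. ] spin 0.1 tip fix now [58.9 82.8] z 18.0 tilt [-0.016  0.003 -1.   ] F [-0.5 -1.7 -0.1]
```

View pics/w12.png

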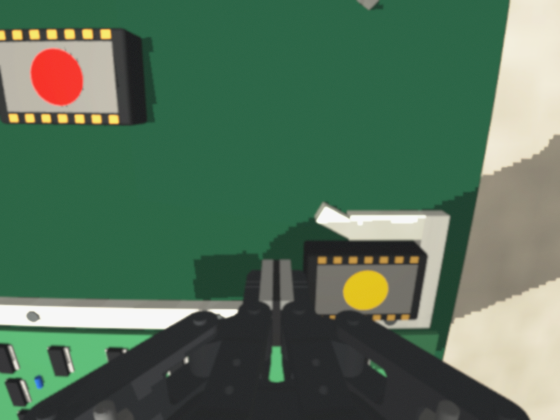

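Nearly at the stop; the force is just starting to rise. Creep on until it does.

```bash
python3 -m jog '[[[0,0.4,0,0],[0,0.8,0,0],[0,1.2,0,0],[0,1.6,0,0],[0,1.6,0,0]]]'; python3 -c "
from h import *
tip(59,80,18)"
```

```text
clock: 17.25
position: [630.6, 83.8, 191.1]
ee_rot: [0.029, 1.0, 0.0, -0.009]
contact_force: [-0.5, -6.8, 0.6]
gripper_width: -0.2
t 17.25 shift [-0.3 -3.1  0.1] spin 0.1 tip fix now [58.7 83.1] z 18.1 tilt [-0.017  0.001 -1.   ] F [-0.5 -6.8  0.6]
```

```bash
python3 -m jog '[[[0,-3,0,0],[0,-12,0,0],[0,-30,0,0],[0,-30,-40,0],[0,-30,-100,0]]]'; python3 -m jog '[[[50,-30,-30,0],[90,-60,-30,0],[90,-60,-30,0],[90,-60,-30,0],[90,-60,-30,0]]]';python3 -c "
from h import *
tip(59,80,18)
np.save('pics/w13.npy',arm.camera_params('wrist'),allow_pickle=True)
im,d=arm.get_image('wrist');cv2.imwrite('pics/w13.png',im)"
```

```text
clock: 17.88
position: [629.9, 52.5, 289.9]
ee_rot: [0.03, 0.999, -0.0, -0.011]
contact_force: [1.0, 0.2, 0.7]
gripper_width: 0.3
clock: 18.5
position: [538.1, -1.8, 321.8]
ee_rot: [0.03, 0.999, -0.0, -0.011]
contact_force: [0.4, 0.0, 0.6]
gripper_width: -0.1
t 18.5 shift [-91.2  88.4 128.7] spin 0.0 tip fix now [-29.3  -8.2] z 148.8 tilt [-0.022 -0.    -1.   ] F [0.4 0.  0.6]
```

View pics/w13.png

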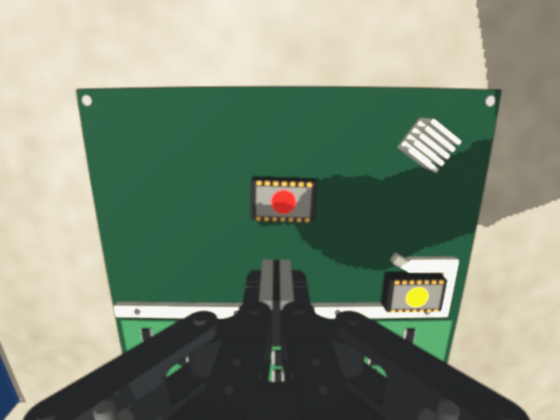

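```bash
python3 -m jog '[[[30,-50,-20,0],[60,-100,-20,0],[90,-150,-20,0],[120,-200,-20,0],[120,-240,-20,0]]]';python3 -c "
from h import *
for n,(a,b,c,d) in dict(top=(150,200,195,265),scene=(240,300,300,370)).items():
  im,_=arm.get_image(n);cv2.imwrite('pics/%s14.png'%n,cv2.resize(im[a:b,c:d],None,fx=9,fy=9,interpolation=cv2.INTER_CUBIC));cv2.imwrite('pics/%s14f.png'%n,im)
im=cv2.imread('pics/w13.png');cv2.imwrite('pics/w13c.png',cv2.resize(im[240:330,370:470],None,fx=6,fy=6,interpolation=cv2.INTER_CUBIC))"
```

```text
clock: 19.18
position: [403.3, -235.4, 344.7]
ee_rot: [0.03, 0.999, -0.0, -0.012]
contact_force: [1.8, 0.3, 0.6]
gripper_width: 0.3
```

View pics/top14.png

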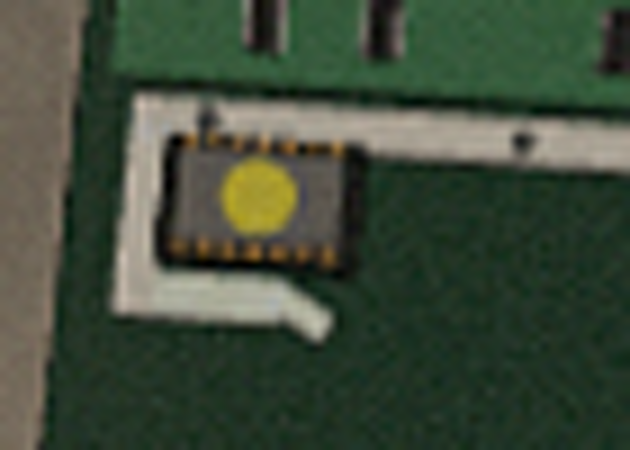

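View pics/scene14.png

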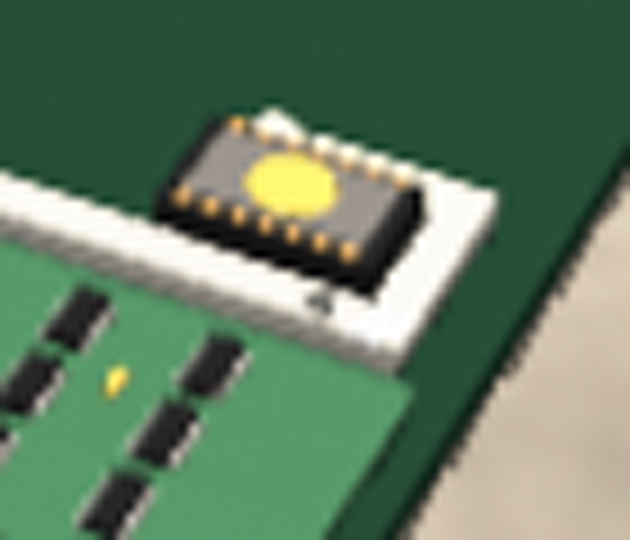

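View pics/w13c.png

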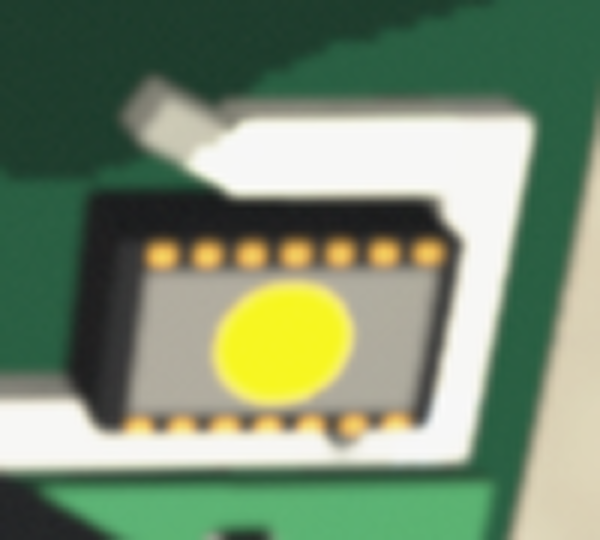

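```bash
python3 - <<'E'
from h import *
np.set_printoptions(precision=1,suppress=True)
c=np.load('pics/w13.npy',allow_pickle=True).item()
k=lambda L:np.array(L)/6.+[370-5/12,240-5/12]
P=lambda n,L,z:print(n,tofix(unproj(k(L),z,c),F))
P("chip -x top corners",[(140,238),(460,240)],30)
P("chip +x edge top",[(100,432),(425,424)],30)
P("dot",[(283,343)],30)
P("rail top edge",[(5,397),(70,397)],20)
P("rail bottom edge",[(5,377),(68,377)],12)
P("stop outer top corner",[(533,118),(470,462)],20)
P("lip outer top",[(235,118)],20)
c=arm.camera_params("scene"); k=lambda L:np.array(L)/9.+[300-4/9,240-4/9]
P("scene: dot",[(292,184)],30)
P("chip +x bottom corners hidden; visible junction at z20",[(157,215),(375,298)],20)
P("junction stop z20",[(375,298),(424,212)],20)
P("rail outer top corner",[(387,358)],20);P("stop outer",[(497,197)],20)
c=arm.camera_params("top"); k=lambda L:np.array(L)/9.+[195-4/9,150-4/9]
P("top dot",[(259,197)],30)
P("top rail corner outer",[(133,95)],20);P("stop-lip outer",[(113,313)],20);P("rail face",[(370,153),(625,168)],20)
P("top chip corners",[(172,135),(372,148),(352,272),(158,262)],30)
E
```

```text
chip -x top corners [[ 40.   98.3]
 [ 40.9 149. ]]
chip +x edge top [[ 75.1  96. ]
 [ 74.4 149.1]]
dot [[ 58.9 123.4]]
rail top edge [[75.1 83.4]
 [75.3 94.2]]
rail bottom edge [[76.6 85.7]
 [76.7 96.5]]
stop outer top corner [[ 24.9 163.2]
 [ 89.2 164.3]]
lip outer top [[ 24.5 115. ]]
scene: dot [[ 57.7 122.3]]
chip +x bottom corners hidden; visible junction at z20 [[ 72.6  94.7]
 [ 75.  151.5]]
junction stop z20 [[ 75.  151.5]
 [ 40.1 149.7]]
rail outer top corner [[ 93.2 161.9]]
stop outer [[ 26.2 162.8]]
top dot [[ 57.4 123.2]]
top rail corner outer [[ 87.3 163.5]]
stop-lip outer [[ 23.6 162.7]]
rail face [[74.8 94.4]
 [75.3 22. ]]
top chip corners [[ 73.7 149.5]
 [ 73.7  92.8]
 [ 37.7  95.1]
 [ 36.8 149.7]]
```

```bash
python3 - <<'E'
from h import *
s=arm.read_state();print(np.round(s["joints"],2))
tip(57,30,110)
c=arm.camera_params('wrist');print("cam",-c["R"].T@c["t"],"tcp",s["position"],"fwd",c["R"][2])
E
```

```text
[-0.18  0.18 -0.45  0.01 -0.96 -1.46]
t 19.27 shift [-205.9  281.5   56.2] spin -0.2 tip fix now [-148.4 -250.8] z 171.5 tilt [-0.023 -0.001 -1.   ] F [ 0.1 -0.6 -0.3]
cam [ 319.76472098 -232.77896412  315.89099797] tcp [ 404.80646958 -236.67768777  344.48677791] fwd [ 0.301257   -0.02137442 -0.95330339]
```

```bash
python3 -m jog '[[[-30,50,-20,-10],[-60,100,-20,-20],[-90,150,-20,-30],[-120,200,-20,-40],[-150,240,-20,-50]]]';python3 -m jog '[[[0,0,0,-10],[0,0,0,-20],[0,0,0,-30],[0,0,0,-40],[0,0,0,-40]]]';python3 -c "
from h import *
tip(85,175,70)
print(arm.read_state()['joints'])"
```

```text
clock: 19.9
position: [571.4, -3.4, 360.1]
ee_rot: [-0.398, 0.917, 0.004, -0.011]
contact_force: [1.1, -0.7, 0.2]
gripper_width: 0.4
clock: 20.52
position: [571.8, -2.4, 359.5]
ee_rot: [-0.687, 0.726, 0.008, -0.009]
contact_force: [-0.0, 0.1, 0.8]
gripper_width: 0.2
t 20.52 shift [-181.8  -84.4  114.1] spin -89.8 tip fix now [ 4.1 -6.9] z 186.5 tilt [-0.024 -0.001 -1.   ] F [-0.   0.1  0.8]
[ 0.27775282  0.33634927 -0.18265323 -0.00642283 -1.07521187 -0.33037757]
```

```bash
python3 -m jog '[[[-50,-20,0,0],[-100,-50,10,0],[-150,-80,40,0],[-182,-84,80,0],[-182,-84,114,0]]]';python3 -c "
from h import *
tip(85,175,70)
np.save('pics/w15.npy',arm.camera_params('wrist'),allow_pickle=True)
im,d=arm.get_image('wrist');cv2.imwrite('pics/w15.png',im)"
```

```text
clock: 21.15
position: [663.3, 177.9, 240.2]
ee_rot: [-0.687, 0.726, 0.008, -0.01]
contact_force: [-0.3, -0.2, 0.0]
gripper_width: -0.1
t 21.15 shift [ 3.5 -0.6 -2.8] spin -89.7 tip fix now [ 84.3 178.4] z 67.2 tilt [-0.025 -0.001 -1.   ] F [-0.3 -0.2  0. ]
```

View pics/w15.png

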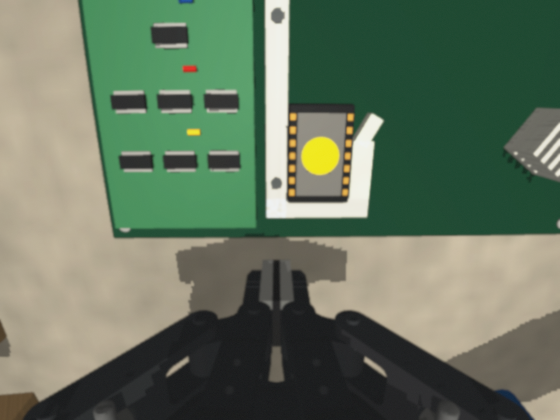

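```bash
python3 -c "
import cv2
im=cv2.imread('pics/w15.png');cv2.imwrite('pics/w15c.png',cv2.resize(im[90:230,250:390],None,fx=4.2,fy=4.2,interpolation=cv2.INTER_CUBIC))"
```

```text
(no output)
```

View pics/w15c.png

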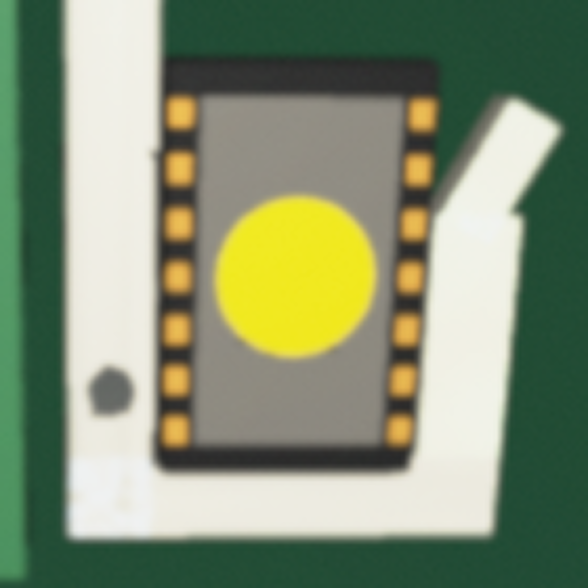

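```bash
python3 - <<'E'
from h import *
np.set_printoptions(precision=1,suppress=True)
c=np.load('pics/w15.npy',allow_pickle=True).item()
k=lambda L:np.array(L)/4.2+[250-.38,90-.38]
P=lambda n,L,z:print(n,tofix(unproj(k(L),z,c),F))
print("cam",tofix(-c["R"].T@c["t"],F))
P("chip top corners railside -y,+y; lipside",[(163,95),(158,452),(438,92),(412,455)],30)
P("bottom edge -y",[(168,60),(438,60)],12)
P("pads rail side first,last; lip side",[(180,113),(175,431),(421,114),(399,431)],30)
P("dot",[(296,276)],30)
P("rail edge",[(161,3),(161,50)],20)
P("rail outer edge",[(65,3),(67,535)],20)
P("stop outer",[(67,537),(493,535)],20)
P("lip outer",[(522,215),(494,533)],20)
E
```

```text
cam [[87.1 94.2]]
chip top corners railside -y,+y; lipside [[ 76.   99.8]
 [ 75.9 147.2]
 [ 40.6  99.1]
 [ 40.5 147.8]]
bottom edge -y [[74.2 95.6]
 [36.2 95.3]]
pads rail side first,last; lip side [[ 73.7 102. ]
 [ 73.6 144.2]
 [ 42.6 101.9]
 [ 42.6 144.3]]
dot [[ 57.9 122.9]]
rail edge [[75.8 88.3]
 [75.7 94.3]]
rail outer edge [[ 88.5  88.4]
 [ 88.6 163. ]]
stop outer [[ 88.6 163.3]
 [ 24.6 163.3]]
lip outer [[ 24.9 115.8]
 [ 24.5 163. ]]
```

```bash
python3 - <<'E'
from h import *
c=np.load('pics/w13.npy',allow_pickle=True).item()
print(tofix(unproj([(284,202)],30,c),F)); c=np.load('pics/w1.npy',allow_pickle=True).item()
print(tofix(unproj([(475/3+225-.33,280/3+150-.33)],30,c),F))
a=cv2.imread('pics/top0.png');b=cv2.imread('pics/top14f.png')
d=cv2.absdiff(a,b)[185:250,200:285].max(2);print(d.max(),(d>40).sum())
im=arm.read_state();print(im["contact_force"],im["joint_vel"].round(3))
arm.job_done()
E
```

```text
[[-34.22649678  -3.07122025]]
[[-34.73950105  -4.82187325]]
150 352
[-1.16491875 -1.2089737  -4.33202924] [-0.024 -0.027 -0.019 -0.011 -0.119  0.01 ]
the job is handed in; nothing more can be done
```

The yellow-dot carrier is fully home in the corner pocket, against the rail and the end stop. I handed the job in at about 21 s of the 48 s allowed.

**What I did**
- I pushed the carrier across the plate with two slightly open fingers. That squared it up and laid it flat along the rail at fixture y of about -130, well short of the pocket. The push force rose to about 8 N at the rail.
- I backed off and confirmed in the wrist picture that it lay flat: skew under 0.01 rad and no visible gap to the rail.
- I then pushed its near end with closed fingers, along the rail and into the pocket, until it met the end stop at about 7 N.
- Last, I pulled the arm clear so the robot was touching nothing.

**Last checks (close wrist picture)**
- **Rail:** the carrier's rail side measures 76.0 mm at both ends, against a rail edge at 75.8 mm. That is flush with no skew, within my roughly 1–2 mm accuracy.
- **End stop:** the carrier's far end is at about 151 mm, and the stop face measures about 151 mm.
- **Red-dot carrier:** it measures within 2 mm of where it started, which is inside the measuring error.
- **Other objects:** I did not re-measure the heat sink, capacitor, screwdriver or jar at the end. No move came near them.

**Checks that disagreed**
- A before/after difference of the overhead picture, around the red carrier and heat sink, showed 352 changed pixels. I had not separated the arm's shadow from real movement there, so it proves nothing either way.
- The wider wrist view and the scene view hinted at about 1–2 mm of skew in the pocket. The close wrist picture did not show it.
- The last state reading, just before hand-in, showed the arm still settling (one joint at 0.12 rad/s) and a vertical force of about 4 N, although the tool was in free air.

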